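# Carrots in the pan, spatula at the ready

### The arm

A 6-joint arm with a two-finger parallel gripper is mounted at the origin on the work surface. World frame = base frame: x ahead of the robot, y to its left, z up, the work surface at z = 0. Lengths are in mm, angles in rad, forces in N, time in s.
With the tool pointing down it reaches from about 400 to 925 mm from the base axis. Payload 12.5 kg.
Tool frame: the origin (TCP) lies at the very end of the fingers, on their centre line; the grasp point (between the pads) lies 19 mm behind it; z points along the fingers, y is the line along which they close (so a half turn about z gives the same grasp; the last joint's range is limited). The gripper opens to 95 mm and grips with 3 to 60 N. Pads are 20 mm wide; open, the fingers measure 119 mm over their backs; the gripper's body (75 mm by 180 mm) begins 59 mm behind the grasp point.
Start: joints at [1.184, 0.491, 1.559, -0, 1.092, -0.106], TCP at [173.185, 600.544, 214.661] pointing down, gripper open.
Joint ranges: [-3.1, 3.1], [-0.84, 2.19], [0.05, 2.79], [-1.13, 4.28], [0.06, 2.93], [-2.69, 2.69]. Speed limits (rad/s): [2.22, 2.22, 2.79, 3.14, 3.14, 3.14].

### API

Orientations are given as [roll, pitch, yaw] about the fixed x, y, z axes, in that order (R = Rz(yaw) Ry(pitch) Rx(roll)).
In Python, from cell import state, imaging, env, spot_in, mark_of gives the robot as it stands. The module is installed in compiled form; this text tells all that it offers.
- The arm moves only by the tool step_arm, never from a script. Its argument "increments" is a list of rows, each an object with "slide": the shift along the tool's x, y, z in m, a list of three; "roll": the turn about the tool's z in rad. A call has 1 to 5 rows; each row is the pose to reach, as a shift and turn from the pose commanded when the call began, along the tool's axes at that moment; what a row does not reach only later rows make up. A row lasts 1/8 s, in which the tool goes at most 62.5 mm and 10.7 degrees, less where a joint would pass 70% of its speed; a pose out of reach is approached as far as the arm can. A call with a gripper value outside its range is refused whole. "fingers" is the opening, from 0 (shut) to 1 (fully open), set as the call begins (left out, the last holds). The fingers move at their own pace and stop on an object; the grip force is fixed at half the most. Time passes only in rows, so rows that repeat a pose let the fingers close. It gives the time, the measured TCP pose, the force, the opening and the grip force at its end, in the units of the state.
- state(): the state, without advancing time (a new reading comes with each control period).
- imaging.read_camera(name): name is "scene" or "side" or "wrist"; returns a dict with "color" (400x640x3 uint8, red, green, blue), "z_map" (400x640 float32, mm along the optical axis (not along the pixel's ray), 0 where there is no reading), "intrinsics" (3x3 intrinsics, pixels), "camera_from_world" (4x4, takes a point from world to camera coordinates). Camera axes: x right, y up, looking along -z (the intrinsics and any distortion apply to the point x, -y, -z); pixel columns grow to the right and rows downward; lengths in mm; the calibration is good to about 2 mm. A picture is of the moment at which its call begins.
- env.job_done(): hands the job in; it is judged then, once.
Trained networks look in the newest picture that a camera, given by its name, has taken for a name from the list of things; names that differ only in an ending like _2 or _b are one class to them, and where a whole thing is asked for, a point or a joint stands for the part that bears it (a point fixed in the world has none). Each returns a list of dicts, best first, with "confidence" (0 to 1); they miss things now and then, are a little off and sometimes report something else, mostly with a low value. They report only what shows in the picture. A call takes as long as a camera call. They do not tell look-alikes from the thing itself.
- spot_in(camera, target): "bbox" ([left, top, right, bottom] in pixels, round what is visible of it).
- mark_of(camera, target): "uv" ([column, row] in pixels: a listed point, or the origin of a listed thing).
The state is a dict: "t": time; "joints": joint angles; "qvel": joint speeds; "tau": joint torques, N m; "eef_pos": TCP position; "tcp_rot": TCP orientation; "ft_force": force on the tool from outside, world axes, zero at the start; "moment": the same for the moment, N m; "opening": opening from 0.0 (shut) to 1.0 (fully open); "grip_force": force on a finger pad.
Only numpy, scipy, OpenCV 4.12 (cv2) and the standard library are available. Lean on these libraries where they do the work, as an engineer would, in place of code of your own. Each camera call takes 0.05 s, during which the arm holds its last target. There are 200 camera calls.

### The job

Get ready to fry: drop both carrot pieces from the chopping board into the steel pan, then draw the red spatula up out of the wooden block, turn it to slant at about 45 degrees, handle up and blade down, and keep it held in the gripper with the blade's end a few centimetres above the rim over the middle of the pan, touching nothing. Finish while still holding the spatula there, steady; do not let go of it. Leave the pan where it stands, and leave the onion, the black turner and the other kitchen things alone.

Things in the scene. Friction and masses are not known exactly. Their poses are not given: they have to be found in the camera images.
- board: wooden chopping board lying on the worktop, fixed, 250 x 160 mm, 15 mm thick; origin at the centre of its underside, z up, x along its long side. The two carrot pieces and the onion stand on it in a row along its x axis about 75 mm apart, in any order; the board is on one side of the hob and the block on the other, either way round
- carrot_a_center (a point): centre of one orange carrot piece: a round chunk 30 mm in diameter and 28 mm tall, standing on end on the board (its centre starts 14 mm above the board's top), about 22 g, rigid
- carrot_b_center (a point): centre of the other carrot piece, alike
- pan: round steel pan, loose, about 0.9 kg, standing on the hob; 170 mm outside diameter at the rim, walls 4 mm, 66 mm tall, floor 5 mm thick; a black handle sticks out along its +x axis to 224 mm from its centre at 50 to 75 mm height. Origin at the centre of its underside, z up
- pan_in (a point): centre of the pan's inner floor (free inside diameter 145 mm at the floor, 160 mm above)
- pan_rim (a point): centre of the pan's mouth, at rim height (66 mm above its underside)
- hob: black glass hob plate under the pan, fixed, 340 x 250 mm, 6 mm thick; origin at the centre of its underside
- block: wooden utensil block, fixed, 190 (x) x 70 (y) x 100 (z) mm; origin at the centre of its underside. Two upright slots in its top, 46 mm (x) by 13 mm (y) and 85 mm deep, at x = -55 and +55 mm, y = 0. One holds the red spatula, the other the black turner, either way round
- spatula: red spatula, 215 mm long, rigid, about 80 g; starts upright in a slot of the block, blade down, its top about 230 mm above the worktop. Origin at the middle of the blade's end, z along it from blade to handle end. Blade 40 (x) x 8 (y) mm from z = 0 to 75 mm, narrow neck to 100 mm, then a handle of 20 x 20 mm square section with cream inlays from 100 to 215 mm. It sits loosely in the slot (2.5 to 3 mm play to each side) and comes straight up out of it with no catch after 85 mm
- spatula_tip (a point): middle of the end of the spatula's blade (its origin)
- spatula_grip (a point): point on the spatula's axis in the handle, 175 mm from the blade's end: a good place to grip
- turner: black turner of the same shape and size in the other slot, with steel inlays; bystander, to be left in place. Origin at the middle of its blade's end, z up
- onion: red-purple onion on the board, 50 mm in diameter, 58 mm tall, bystander; origin at its underside
- mug: white mug, 80 mm in diameter, 90 mm tall, bystander; origin at its underside
- oil: green oil bottle, 60 mm in diameter, 200 mm tall, bystander; origin at its underside
- mill: dark wooden pepper mill, 56 mm in diameter, 155 mm tall, bystander; origin at its underside
- jar: pale grey, clear jar with steel lid, 60 mm in diameter, 85 mm tall, bystander; origin at its underside
Mind the look-alikes: they are no part of the job. Leave any pink look-alike of the part that bears carrot_b_center alone.

How it is judged (in metres and radians):
On the way, in this order (a step that is already met when the one before it is completed fails the run):
1. both carrot pieces lie in the pan, let go (horizontal distance between each of carrot_a_center, carrot_b_center and pan_in below 0.076 m and z of carrot_a_center in the frame of pan_in between 0 and 0.058 m and contact force between each of carrot_a, carrot_b and the fingers below 0.05 N and z of carrot_b_center in the frame of pan_in between 0 and 0.058 m), for 0.2 s.
2. the spatula is drawn clear of the block, its blade's end above the block's top (z of spatula_tip in the frame of block above 0.105 m), for 0.1 s.
At the end, for the whole second after the job is handed in: both carrot pieces lie released in the pan; the gripper still holds the spatula steady, handle up, 30 to 60 degrees from upright, blade end 8 to 110 mm above the pan rim, within 60 mm of the pan axis, touching neither pan, block nor turner; pan within 30 mm of its start (all of step 1 and angle between spatula's own z axis and vertical between 0.53 and 1.05 rad and horizontal distance between spatula_tip and pan_rim below 0.06 m and z of spatula_tip in the frame of pan_rim between 0.008 and 0.11 m and contact force between spatula and the fingers above 1 N and contact force between spatula and pan below 0.05 N and contact force between spatula and block below 0.05 N and contact force between spatula and turner below 0.05 N and linear speed of spatula below 0.03 m/s and linear speed of pan below 0.02 m/s and distance of pan from where it was at the start of the episode below 0.03 m); the arm keeps its last pose, push and grip.
It fails at once if the onion is moved by more than 30 mm or tipped over (distance of onion from where it was at the start of the episode above 0.03 m or angle between onion's own z axis and vertical above 0.5 rad).
It fails at once if the black turner is moved by more than 30 mm or tipped over (distance of turner from where it was at the start of the episode above 0.03 m or angle between turner's own z axis and vertical above 0.5 rad).
It fails at once if the mug, oil bottle, pepper mill or jar is moved by more than 30 mm or tipped over (distance of any of mug, oil, mill, jar from where it was at the start of the episode above 0.03 m or angle between any of mug, oil, mill, jar's own z axis and vertical above 0.5 rad).
It fails at once if the pan is shoved by more than 30 mm or tipped (distance of pan from where it was at the start of the episode above 0.03 m or angle between pan's own z axis and vertical above 0.25 rad).
It also fails if it takes over 70 s, if anything falls off the work surface, if the arm or the gripper's body presses on something with over 40 N, if the wrist force passes 120 N, or if a joint passes its speed limit or range.

## Working session

There is one attempt and no reset: what is moved stays moved. The work goes in short steps, Python scripts to look and compute and a tool call to move; the robot and the scene stay as the last step left them, time stands still between calls to the robot, and variables do not carry over. Pictures are saved under pics/ and viewed, at most 10 in all, crops included, and the job is handed in when it is done.

Besides the shell and the picture viewer there is one more tool, called after ">>>" by a JSON object that holds its "op" and its "data". step_arm: Moves the arm, as the interface text tells. Its arguments: {"type":"object","properties":{"increments":{"type":"array"},"fingers":{"type":"number"}},"required":["increments"]}

```bash
mkdir -p pics; cat > h.py <<'E'
import numpy as np, cv2
from cell import state, imaging, env, spot_in, mark_of
def cam(n): return imaging.read_camera(n)
def save(r,name): cv2.imwrite('pics/'+name,r['color'][:,:,::-1])
def cloud(r):
    z=r['z_map'].astype(float);K=r['intrinsics'];v,u=np.mgrid[0:z.shape[0],0:z.shape[1]]
    P=np.stack([(u-K[0,2])/K[0,0]*z,-(v-K[1,2])/K[1,1]*z,-z,np.ones_like(z)],-1)
    W=P@np.linalg.inv(r['camera_from_world']).T
    W=W[...,:3];W[z==0]=np.nan;return W
def pix(r,p):
    c=r['camera_from_world']@np.append(p,1);K=r['intrinsics']
    return np.array([K[0,2]+K[0,0]*c[0]/-c[2],K[1,2]-K[1,1]*c[1]/-c[2]])
E
python3 - <<'E'
from h import *
for n in ['scene','side']:
    r=cam(n);save(r,n+'0.png');W=cloud(r)
    for t in ['carrot_a_center','pan_rim','spatula_grip','turner','block','board','onion']:
        for f in spot_in(n,t)[:4]:
            b=f['bbox'];u,v=int((b[0]+b[2])/2),int((b[1]+b[3])/2)
            print(n,t,np.round(b).tolist(),round(f['confidence'],2),np.round(W[v,u]).tolist())
print(state())
E
```

```text
scene carrot_a_center [296.0, 262.0, 327.0, 302.0] 0.45 [765.0, -272.0, 75.0]
scene carrot_a_center [225.0, 218.0, 277.0, 277.0] 0.44 [537.0, -302.0, 91.0]
scene pan_rim [300.0, 206.0, 374.0, 251.0] 0.9 [592.0, 32.0, 11.0]
scene spatula_grip [252.0, 207.0, 264.0, 245.0] 0.57 [553.0, -280.0, 171.0]
scene turner [231.0, 190.0, 246.0, 226.0] 0.78 [439.0, -266.0, 175.0]
scene block [225.0, 221.0, 277.0, 277.0] 0.86 [542.0, -307.0, 89.0]
scene board [332.0, 183.0, 402.0, 219.0] 0.67 [557.0, 241.0, 13.0]
scene onion [378.0, 188.0, 388.0, 201.0] 0.68 [614.0, 261.0, 57.0]
side carrot_a_center [288.0, 278.0, 301.0, 293.0] 0.5 [527.0, 271.0, 43.0]
side pan_rim [254.0, 187.0, 337.0, 239.0] 0.9 [646.0, -29.0, 13.0]
side turner [223.0, 306.0, 250.0, 353.0] 0.49 [592.0, 470.0, 106.0]
side turner [369.0, 135.0, 380.0, 167.0] 0.45 [433.0, -257.0, 172.0]
side block [333.0, 154.0, 390.0, 192.0] 0.91 [467.0, -233.0, 87.0]
side block [370.0, 134.0, 380.0, 165.0] 0.42 [431.0, -256.0, 182.0]
side board [249.0, 264.0, 341.0, 324.0] 0.61 [522.0, 279.0, 13.0]
side onion [260.0, 271.0, 279.0, 290.0] 0.67 [594.0, 289.0, 60.0]
{'t': 0.8, 'joints': array([ 1.18441043e+00,  4.90875071e-01,  1.55889410e+00,  1.00618718e-05,
        1.09167401e+00, -1.05572996e-01]), 'qvel': array([-0.00213686, -0.00096398, -0.00153508,  0.00137251,  0.00105623,
       -0.00012928]), 'tau': array([ 2.85143768e-03, -6.12428570e+01, -2.58431894e+01,  6.94892881e-02,
        4.44329332e-02,  1.00171928e-05]), 'eef_pos': array([173.18041201, 600.55602904, 214.67847476]), 'tcp_rot': array([3.14144307e+00, 6.87114646e-06, 2.86077511e+00]), 'ft_force': array([-0.02668246, -0.11553448,  0.42564647]), 'moment': array([-0.01809682, -0.01315283, -0.03975563]), 'grip_force': 0.0, 'opening': 1.0003742071355661}
```

View pics/scene0.png

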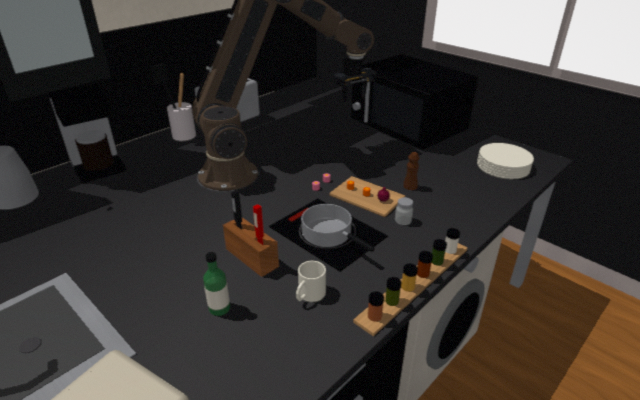

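View pics/side0.png

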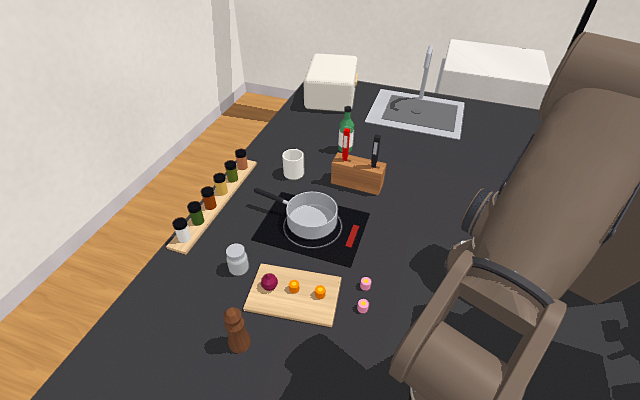

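Scene view: orange carrots on the board at (350,185) and (366,191), the onion at (384,194), and the pan at (327,225) with its handle pointing away from the robot. The red spatula is at (258,222) and the black turner at (237,210). Could be confused:
- **Carrots:** the pink decoys off the board at (317,186) and (327,178), or the orange and red spice jars.
- **Spatula:** the red panel on the hob at (299,215).

I choose the orange pieces on the board and the red upright in the block. Next I measure and take a close crop.

```bash
python3 - <<'E'
from h import *
for n in ['scene','side']:
    r=cam(n);W=cloud(r);c=r['color'];hsv=cv2.cvtColor(c,cv2.COLOR_RGB2HSV).astype(int)
    H,S,V=hsv[...,0],hsv[...,1],hsv[...,2]
    x,y,z=W[...,0],W[...,1],W[...,2]
    def comps(m,nm,mn=8):
        k,l,st,ce=cv2.connectedComponentsWithStats(m.astype(np.uint8))
        for i in range(1,k):
            if st[i,4]>=mn:
                q=W[l==i];q=q[np.isfinite(q[:,0])]
                if len(q)==0: continue
                print(n,nm,np.round(ce[i]).tolist(),st[i,4],'lo',np.round(np.percentile(q,3,0)).tolist(),'hi',np.round(np.percentile(q,97,0)).tolist(),'med',np.round(np.median(q,0)).tolist())
    ws=(x>300)&(x<950)&(np.abs(y)<500)
    comps(ws&(H>8)&(H<20)&(S>200)&(V>120)&(z>18)&(y>100),'carrot')
    comps(ws&((H<6)|(H>174))&(S>180)&(z>100)&(y<-100),'spat')
    comps(ws&(z>100)&(y<-100)&(V<60)&(z<240),'turner')
    bt=ws&(z>92)&(z<106)&(y<-150)&(y>-420)&(V>40)&(H>5)&(H<20)
    comps(bt,'blocktop',30)
    q=W[bt];rect=cv2.minAreaRect(q[:,:2].astype(np.float32));print('block',rect)
    bd=ws&(z>10)&(z<20)&(y>120)&(y<450)&(S>60)
    print('board',cv2.minAreaRect(W[bd][:,:2].astype(np.float32)))
    # pan rim
    pm=ws&(z>66)&(z<78)&(np.abs(y)<110)&(x>480)&(x<720)&(S<60)
    q=W[pm]
    A=np.c_[2*q[:,:2],np.ones(len(q))];b=(q[:,:2]**2).sum(1);s=np.linalg.lstsq(A,b,rcond=None)[0]
    print('pan',s[:2],np.sqrt(s[2]+s[0]**2+s[1]**2),len(q),np.median(q[:,2]))
    if n=='side':
        p=c[240:340,220:400];p=cv2.resize(p,None,fx=4,fy=4);cv2.imwrite('pics/crop1.png',p[:,:,::-1])
E
```

```text
scene carrot [350.0, 185.0] 52 lo [447.0, 243.0, 20.0] hi [471.0, 265.0, 45.0] med [461.0, 252.0, 36.0]
scene carrot [366.0, 191.0] 52 lo [519.0, 252.0, 23.0] hi [546.0, 274.0, 47.0] med [536.0, 259.0, 37.0]
scene spat [259.0, 223.0] 222 lo [536.0, -281.0, 104.0] hi [555.0, -264.0, 230.0] med [550.0, -275.0, 171.0]
scene turner [237.0, 207.0] 250 lo [424.0, -277.0, 106.0] hi [446.0, -257.0, 229.0] med [441.0, -269.0, 176.0]
scene turner [215.0, 263.0] 187 lo [586.0, -487.0, 114.0] hi [618.0, -452.0, 201.0] med [604.0, -472.0, 186.0]
scene blocktop [250.0, 236.0] 746 lo [399.0, -304.0, 93.0] hi [583.0, -235.0, 103.0] med [497.0, -277.0, 99.0]
block ((488.18756103515625, -268.8277282714844), (76.143310546875, 195.89456176757812), 86.98504638671875)
board ((642.437255859375, 304.469970703125), (287.5256652832031, 616.3280029296875), 89.3877182006836)
pan [593.65108064  -9.6470674 ] 87.7533049105662 272 70.65983923485538
side carrot [294.0, 287.0] 93 lo [516.0, 256.0, 21.0] hi [541.0, 282.0, 46.0] med [527.0, 276.0, 41.0]
side carrot [320.0, 292.0] 96 lo [441.0, 250.0, 21.0] hi [465.0, 275.0, 47.0] med [452.0, 269.0, 41.0]
side spat [346.0, 144.0] 128 lo [531.0, -275.0, 104.0] hi [550.0, -257.0, 231.0] med [538.0, -263.0, 157.0]
side turner [348.0, 109.0] 32 lo [582.0, -484.0, 188.0] hi [602.0, -459.0, 203.0] med [593.0, -466.0, 196.0]
side turner [375.0, 150.0] 135 lo [421.0, -272.0, 105.0] hi [441.0, -254.0, 230.0] med [429.0, -259.0, 167.0]
side blocktop [359.0, 164.0] 599 lo [395.0, -301.0, 93.0] hi [575.0, -231.0, 103.0] med [485.0, -258.0, 100.0]
block ((568.5001831054688, -259.9618835449219), (358.6227111816406, 91.96675109863281), 3.9509010314941406)
board ((638.587158203125, 257.95123291015625), (220.74789428710938, 640.1604614257812), 84.35428619384766)
pan [592.13489706  -8.63630602] 88.2267770974005 297 70.93600113203206
```

View pics/crop1.png

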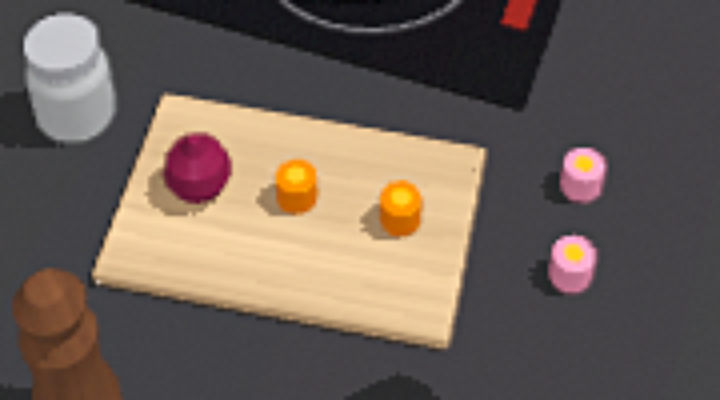

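Measured: carrots at (456,258) and (530,266), 75 mm apart as stated. They are orange and stand on the board, and the pink pieces in the crop at (583,175) and (573,265) are off it. Pan at about (593,-9), spatula at about (543,-269), turner at about (432,-265).

```bash
cat >> h.py <<'E'
from scipy.spatial.transform import Rotation as Ro
def go(p,yaw=None,pos=None,rot=None):
    s=state();pos=s['eef_pos'] if pos is None else pos;rot=s['tcp_rot'] if rot is None else rot
    R=Ro.from_euler('xyz',rot).as_matrix()
    d=R.T@(np.array(p)-pos)/1000
    r=0 if yaw is None else -((yaw-rot[2]+np.pi)%(2*np.pi)-np.pi)
    print('slide',np.round(d,4).tolist(),'roll',round(r,3),'dist',round(np.linalg.norm(d),3))
E
python3 - <<'E'
from h import *
go([456,258,120],3.249)
for n in ['scene','side']:
    r=cam(n);W=cloud(r)
    for t in ['mug','oil','mill','jar','onion']:
        for f in spot_in(n,t)[:1]:
            b=f['bbox'];u,v=int((b[0]+b[2])/2),int((b[1]+b[3])/2)
            print(n,t,round(f['confidence'],2),np.round(W[v,u]).tolist())
E
```

```text
slide [-0.3667, -0.2507, 0.0946] roll -0.388 dist 0.454
scene mug 0.68 [763.0, -277.0, 81.0]
scene oil 0.62 [618.0, -489.0, 119.0]
scene mill 0.77 [610.0, 445.0, 78.0]
scene jar 0.81 [738.0, 219.0, 61.0]
scene onion 0.69 [550.0, -281.0, 177.0]
side mug 0.93 [719.0, -207.0, 72.0]
side oil 0.74 [543.0, -260.0, 228.0]
side mill 0.7 [595.0, 468.0, 110.0]
side jar 0.94 [711.0, 266.0, 71.0]
side onion 0.53 [595.0, 295.0, 52.0]
```

>>> {"op": "step_arm", "data": {"increments": [{"slide":[-0.045,-0.03,0.005],"roll":-0.1},{"slide":[-0.09,-0.06,0.01],"roll":-0.2},{"slide":[-0.135,-0.09,0.02],"roll":-0.3},{"slide":[-0.18,-0.12,0.03],"roll":-0.388},{"slide":[-0.225,-0.15,0.04],"roll":-0.388}], "fingers": 0.6}}

```text
t: 2.12
eef_pos: [348.8, 392.8, 174.6]
tcp_rot: [3.141, 0.001, -3.033]
ft_force: [0.7, 0.7, -0.4]
opening: 0.605
grip_force: 0.0
```

```bash
python3 -c "
from h import *
s=state();print(s['eef_pos'],s['tcp_rot'],s['opening']);go([456,258,110],3.249)"
```

```text
[348.78794928 392.76337884 174.56483365] [ 3.14115681e+00  5.63898717e-04 -3.03294243e+00] 0.6050618369953739
slide [-0.0919, -0.1456, 0.0646] roll 0.001 dist 0.184
```

>>> {"op": "step_arm", "data": {"increments": [{"slide":[-0.023,-0.036,0.016],"roll":0},{"slide":[-0.046,-0.073,0.032],"roll":0},{"slide":[-0.069,-0.109,0.048],"roll":0},{"slide":[-0.092,-0.146,0.065],"roll":0},{"slide":[-0.092,-0.146,0.065],"roll":0}]}}

```text
t: 2.75
eef_pos: [456.0, 256.7, 108.6]
tcp_rot: [-3.141, -0.001, -3.038]
ft_force: [-0.6, 0.4, -0.3]
opening: 0.597
grip_force: 0.0
```

```bash
python3 - <<'E'
from h import *
s=state();print(s['eef_pos'],s['tcp_rot'])
r=cam('wrist');save(r,'w1.png');W=cloud(r)
hsv=cv2.cvtColor(r['color'],cv2.COLOR_RGB2HSV).astype(int)
m=(hsv[...,0]>8)&(hsv[...,0]<22)&(hsv[...,1]>200)&(hsv[...,2]>120)&(W[...,2]>38)&(W[...,2]<52)
k,l,st,ce=cv2.connectedComponentsWithStats(m.astype(np.uint8))
for i in range(1,k):
    if st[i,4]>40:
        q=W[l==i];print(ce[i],st[i,4],(np.percentile(q,2,0)+np.percentile(q,98,0))/2)
E
```

```text
[455.99497906 256.71992021 108.58600408] [-3.14109784e+00 -1.42438582e-03 -3.03775621e+00]
[325.3515528  212.62360248] 805 [453.43584366 258.49471434  41.69902925]
```

View pics/w1.png

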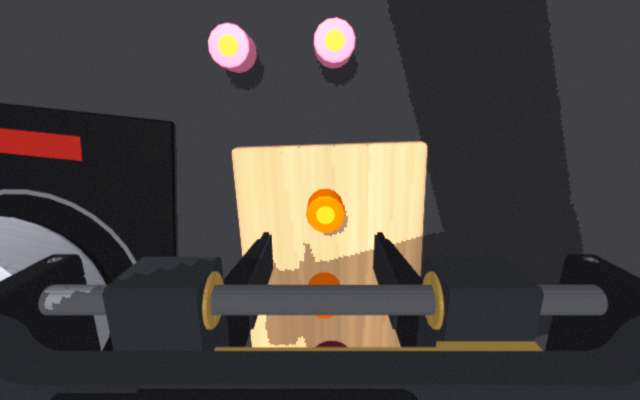

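Wrist view: the near carrot is at (325,212) between the fingertips, the second carrot at (323,290) and the onion at (330,347). Both pink decoys are well away, at the top. I descend.

>>> {"op": "step_arm", "data": {"increments": [{"slide":[0.001,0.001,0.03],"roll":0},{"slide":[0.001,0.001,0.06],"roll":0},{"slide":[0.001,0.001,0.08],"roll":0},{"slide":[0.001,0.001,0.089],"roll":0},{"slide":[0.001,0.001,0.089],"roll":0}]}}

```text
t: 3.42
eef_pos: [453.6, 260.2, 20.8]
tcp_rot: [3.142, -0.0, -3.034]
ft_force: [0.5, -0.8, 0.0]
opening: 0.601
grip_force: 0.0
```

>>> {"op": "step_arm", "data": {"increments": [{"slide":[0,0,0]},{"slide":[0,0,0]},{"slide":[0,0,0]},{"slide":[0,0,0]},{"slide":[0,0,0]}], "fingers": 0.0}}

```text
invalid input at $.increments[0]: expected keys slide, roll
```

>>> {"op": "step_arm", "data": {"increments": [{"slide":[0,0,-0.03]},{"slide":[0,0,-0.07]},{"slide":[0,0,-0.1]},{"slide":[0,0,-0.12]},{"slide":[0,0,-0.12]}]}}

```text
invalid input at $.increments[0]: expected keys slide, roll
```

```bash
python3 -c "
from h import *
s=state();print(s['eef_pos'],s['tcp_rot'],s['opening']);go([567,-9,140],3.249)"
```

```text
[453.56031454 260.18318945  20.79611028] [ 3.14151154e+00 -8.12977595e-05 -3.03361667e+00] 0.6010962858430248
slide [-0.0838, -0.2798, -0.1192] roll 0.001 dist 0.315
```

>>> {"op": "step_arm", "data": {"increments": [{"slide":[0,0,0],"roll":0},{"slide":[0,0,0],"roll":0},{"slide":[0,0,0],"roll":0},{"slide":[0,0,0],"roll":0},{"slide":[0,0,0],"roll":0}], "fingers": 0.0}}

```text
t: 4.05
eef_pos: [453.9, 259.7, 21.0]
tcp_rot: [3.141, 0.001, -3.034]
ft_force: [-1.6, 0.5, 5.4]
opening: 0.31
grip_force: 30.0
```

>>> {"op": "step_arm", "data": {"increments": [{"slide":[0,0,-0.03],"roll":0},{"slide":[0,0,-0.07],"roll":0},{"slide":[0,0,-0.1],"roll":0},{"slide":[0,0,-0.12],"roll":0},{"slide":[0,0,-0.12],"roll":0}]}}

```text
t: 4.68
eef_pos: [454.2, 259.8, 141.6]
tcp_rot: [3.141, 0.002, -3.034]
ft_force: [0.1, -0.2, -1.3]
opening: 0.308
grip_force: 30.0
```

```bash
python3 -c "
from h import *
s=state();print(s['eef_pos'],s['tcp_rot'],s['opening']);go([565,-9,140],3.249)"
```

```text
[454.22980917 259.79046804 141.6305244 ] [ 3.14082171e+00  2.38542557e-03 -3.03445490e+00] 0.3076918290124042
slide [-0.0814, -0.2791, 0.0016] roll -0.0 dist 0.291
```

>>> {"op": "step_arm", "data": {"increments": [{"slide":[-0.017,-0.056,0],"roll":0},{"slide":[-0.033,-0.112,0],"roll":0},{"slide":[-0.049,-0.168,0],"roll":0},{"slide":[-0.065,-0.224,0],"roll":0},{"slide":[-0.081,-0.279,0],"roll":0}]}}

```text
t: 5.3
eef_pos: [564.3, -11.0, 139.2]
tcp_rot: [3.141, -0.002, -3.035]
ft_force: [0.0, 0.4, -0.1]
opening: 0.309
grip_force: 30.0
```

```bash
python3 - <<'E'
from h import *
s=state();print(s['eef_pos'],s['tcp_rot'],s['opening'])
r=cam('wrist');save(r,'w2.png')
for n in ['scene','side']:
    r=cam(n);W=cloud(r);ms=mark_of(n,'pan_rim')
    if ms:
        uv=ms[0]['uv'];K=r['intrinsics'];M=np.linalg.inv(r['camera_from_world'])
        d=M[:3,:3]@np.array([(uv[0]-K[0,2])/K[0,0],-(uv[1]-K[1,2])/K[1,1],-1]);o=M[:3,3]
        print(n,ms[0]['confidence'],o+d*(72-o[2])/d[2])
E
```

```text
[564.28670623 -11.02074999 139.23136114] [ 3.14106638e+00 -1.51869118e-03 -3.03464059e+00] 0.30883527540079386
scene 0.98 [569.92336391 -12.78947456  72.        ]
side 0.68 [549.83020102  77.31340471  72.        ]
```

View pics/w2.png

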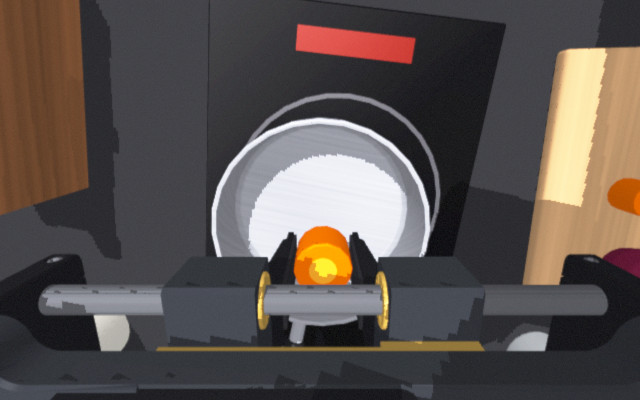

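Wrist view: the carrot is held at (322,258) over the pan, and the rim spans columns 212-430 with its near edge at row 120. The pan centre looks nearer than my fit, which the handle probably biased, so I refit.

```bash
python3 - <<'E'
from h import *
from scipy.optimize import least_squares
Q=[]
for n in ['wrist','scene','side']:
    r=cam(n);W=cloud(r);S=cv2.cvtColor(r['color'],cv2.COLOR_RGB2HSV)[...,1];V=r['color'].max(2)
    m=(W[...,2]>67)&(W[...,2]<76)&(np.abs(W[...,1]+10)<120)&(W[...,0]>460)&(W[...,0]<700)&(S<70)&(V>90)
    q=W[m][:,:2]
    f=least_squares(lambda p:np.hypot(q[:,0]-p[0],q[:,1]-p[1])-83,[580,-10],loss='soft_l1',f_scale=3)
    rr=np.hypot(q[:,0]-f.x[0],q[:,1]-f.x[1])
    print(n,len(q),f.x,np.percentile(rr,[5,50,95]),q.min(0),q.max(0))
go([550,-9,35])
E
```

```text
wrist 2899 [576.79822277 -11.39181263] [80.46956789 82.1354209  84.31329104] [492.2827089  -95.59518999] [683.26249375  72.80303137]
scene 111 [578.52856671 -10.52236482] [78.63143925 82.46543038 86.07427929] [494.68503044 -96.59454775] [661.53175763  74.86366208]
side 214 [577.30060677  -8.79696337] [80.1521456  82.71972211 85.94771769] [492.8907545  -94.05700285] [679.66453036  77.02119138]
slide [0.0137, 0.0004, 0.1053] roll 0 dist 0.106
```

Pan centre is (577,-10).

>>> {"op": "step_arm", "data": {"increments": [{"slide":[0.014,0,0.02],"roll":0},{"slide":[0.014,0,0.05],"roll":0},{"slide":[0.014,0,0.08],"roll":0},{"slide":[0.014,0,0.111],"roll":0},{"slide":[0.014,0,0.111],"roll":0}]}}

```text
t: 6.32
eef_pos: [549.1, -9.5, 28.2]
tcp_rot: [3.141, -0.004, -3.033]
ft_force: [-0.2, -0.9, 0.5]
opening: 0.308
grip_force: 30.0
```

>>> {"op": "step_arm", "data": {"increments": [{"slide":[0,0,0],"roll":0},{"slide":[0,0,0],"roll":0},{"slide":[0,0,0],"roll":0},{"slide":[0,0,0],"roll":0}], "fingers": 0.55}}

```text
t: 6.82
eef_pos: [550.4, -10.6, 30.1]
tcp_rot: [-3.142, 0.001, -3.035]
ft_force: [-0.5, 0.3, 0.1]
opening: 0.55
grip_force: 0.0
```

>>> {"op": "step_arm", "data": {"increments": [{"slide":[0,0,-0.03],"roll":0},{"slide":[0,0,-0.07],"roll":0},{"slide":[0,0,-0.1],"roll":0},{"slide":[0,0,-0.12],"roll":0},{"slide":[0,0,-0.12],"roll":0}]}}

```text
t: 7.45
eef_pos: [550.8, -10.7, 150.9]
tcp_rot: [-3.141, 0.003, -3.034]
ft_force: [0.6, 0.1, -1.2]
opening: 0.551
grip_force: 0.0
```

```bash
python3 -c "
from h import *
s=state();print(s['eef_pos'],s['tcp_rot'],s['opening']);go([529,267,130],3.249)"
```

```text
[550.76796579 -10.65130136 150.87909113] [-3.14102155e+00  2.77248811e-03 -3.03442013e+00] 0.5514049792945742
slide [-0.008, 0.2784, 0.0207] roll -0.0 dist 0.279
```

>>> {"op": "step_arm", "data": {"increments": [{"slide":[-0.002,0.056,0],"roll":0},{"slide":[-0.004,0.112,0],"roll":0},{"slide":[-0.006,0.168,0],"roll":0},{"slide":[-0.008,0.224,0.01],"roll":0},{"slide":[-0.008,0.278,0.02],"roll":0}]}}

```text
t: 8.07
eef_pos: [527.8, 268.4, 128.2]
tcp_rot: [-3.141, -0.001, -3.034]
ft_force: [1.3, -0.5, -0.4]
opening: 0.549
grip_force: 0.0
```

```bash
python3 - <<'E'
from h import *
for n in ['side','scene']:
    r=cam(n);W=cloud(r);hsv=cv2.cvtColor(r['color'],cv2.COLOR_RGB2HSV).astype(int)
    m=(hsv[...,0]>8)&(hsv[...,0]<20)&(hsv[...,1]>200)&(hsv[...,2]>110)&(np.abs(W[...,1])<350)&(W[...,0]<650)&(W[...,0]>350)&(W[...,2]>14)&(W[...,2]<60)
    k,l,st,ce=cv2.connectedComponentsWithStats(m.astype(np.uint8))
    for i in range(1,k):
        if st[i,4]>8:
            q=W[l==i];print(n,ce[i],st[i,4],(np.percentile(q,2,0)+np.percentile(q,98,0))/2)
s=state();print(s['eef_pos']);go([529,267,20],3.249)
E
```

```text
side [318.8        220.47272727] 55 [548.70954763  -5.65619738  29.48165169]
side [293.58823529 286.47058824] 102 [528.71891571 268.59948018  33.4750763 ]
scene [366.24074074 191.74074074] 54 [535.88759967 260.0831467   31.73941574]
scene [320.90625 224.53125] 64 [555.16729272 -10.55872065  29.90519096]
[526.73124364 270.55060068 127.27789   ]
slide [-0.0021, -0.0038, 0.1073] roll 0.004 dist 0.107
```

>>> {"op": "step_arm", "data": {"increments": [{"slide":[-0.002,-0.002,0.04],"roll":0},{"slide":[-0.002,-0.002,0.08],"roll":0},{"slide":[-0.002,-0.002,0.1],"roll":0},{"slide":[-0.002,-0.002,0.108],"roll":0},{"slide":[-0.002,-0.002,0.108],"roll":0}]}}

```text
t: 8.8
eef_pos: [530.6, 264.5, 21.2]
tcp_rot: [-3.141, -0.001, -3.035]
ft_force: [0.3, -0.9, 0.7]
opening: 0.551
grip_force: 0.0
```

>>> {"op": "step_arm", "data": {"increments": [{"slide":[0,0,0],"roll":0},{"slide":[0,0,0],"roll":0},{"slide":[0,0,0],"roll":0},{"slide":[0,0,0],"roll":0},{"slide":[0,0,0],"roll":0}], "fingers": 0.0}}

```text
t: 9.43
eef_pos: [530.9, 265.0, 22.2]
tcp_rot: [3.141, 0.001, -3.034]
ft_force: [-1.0, -0.7, 6.8]
opening: 0.311
grip_force: 30.0
```

>>> {"op": "step_arm", "data": {"increments": [{"slide":[0,0,-0.03],"roll":0},{"slide":[0,0,-0.07],"roll":0},{"slide":[0,0,-0.1],"roll":0},{"slide":[0,0,-0.125],"roll":0},{"slide":[0,0,-0.125],"roll":0}]}}

```text
t: 10.05
eef_pos: [531.3, 265.1, 148.1]
tcp_rot: [3.141, 0.003, -3.034]
ft_force: [0.2, -0.5, -0.8]
opening: 0.309
grip_force: 30.0
```

```bash
python3 -c "
from h import *
s=state();print(s['eef_pos'],s['tcp_rot'],s['opening']);go([602,-10,145],3.249)"
```

```text
[531.28095203 265.14473241 148.14633689] [ 3.14071721  0.00314302 -3.03435328] 0.309265552596203
slide [-0.0409, -0.2811, 0.003] roll -0.0 dist 0.284
```

>>> {"op": "step_arm", "data": {"increments": [{"slide":[-0.008,-0.056,0],"roll":0},{"slide":[-0.016,-0.112,0],"roll":0},{"slide":[-0.025,-0.168,0],"roll":0},{"slide":[-0.033,-0.224,0],"roll":0},{"slide":[-0.041,-0.281,0],"roll":0}]}}

```text
t: 10.68
eef_pos: [601.3, -11.9, 145.2]
tcp_rot: [3.141, -0.002, -3.034]
ft_force: [0.8, 0.3, -0.5]
opening: 0.308
grip_force: 30.0
```

>>> {"op": "step_arm", "data": {"increments": [{"slide":[0,0,0.01],"roll":0},{"slide":[0,0,0.05],"roll":0},{"slide":[0,0,0.09],"roll":0},{"slide":[0,0,0.116],"roll":0},{"slide":[0,0,0.116],"roll":0}]}}

```text
t: 11.3
eef_pos: [599.7, -9.1, 27.9]
tcp_rot: [3.14, -0.005, -3.034]
ft_force: [0.4, 0.4, 0.2]
opening: 0.309
grip_force: 30.0
```

>>> {"op": "step_arm", "data": {"increments": [{"slide":[0,0,0],"roll":0},{"slide":[0,0,0],"roll":0},{"slide":[0,0,0],"roll":0},{"slide":[0,0,0],"roll":0}], "fingers": 0.55}}

```text
t: 11.8
eef_pos: [601.7, -10.1, 31.1]
tcp_rot: [-3.141, 0.001, -3.034]
ft_force: [0.2, -0.8, -0.0]
opening: 0.546
grip_force: 0.0
```

>>> {"op": "step_arm", "data": {"increments": [{"slide":[0,0,-0.05],"roll":0},{"slide":[0,0,-0.1],"roll":0},{"slide":[0,0,-0.16],"roll":0},{"slide":[0,0,-0.22],"roll":0},{"slide":[0,0,-0.26],"roll":0}]}}

```text
t: 12.42
eef_pos: [601.5, -10.2, 293.9]
tcp_rot: [-3.141, 0.003, -3.034]
ft_force: [0.1, -1.0, -0.4]
opening: 0.55
grip_force: 0.0
```

```bash
python3 - <<'E'
from h import *
for n in ['side','scene']:
    r=cam(n);save(r,n+'3.png');W=cloud(r);hsv=cv2.cvtColor(r['color'],cv2.COLOR_RGB2HSV).astype(int)
    H,S,V=[hsv[...,i] for i in range(3)]
    m=(H>8)&(H<20)&(S>200)&(V>110)&(np.abs(W[...,1])<350)&(W[...,0]<700)&(W[...,0]>350)&(W[...,2]>10)&(W[...,2]<60)
    k,l,st,ce=cv2.connectedComponentsWithStats(m.astype(np.uint8))
    for i in range(1,k):
        if st[i,4]>8:
            q=W[l==i];print(n,ce[i],st[i,4],(np.percentile(q,2,0)+np.percentile(q,98,0))/2)
    z=W[...,2];ws=(W[...,0]>380)&(W[...,0]<620)&(W[...,1]<-200)&(W[...,1]>-330)
    bt=ws&(z>95)&(z<104)&(V>40)&(H>5)&(H<20)
    print('block',cv2.minAreaRect(W[bt][:,:2].astype(np.float32)))
    sp=ws&((H<6)|(H>174))&(S>180)&(z>180)&(z<235);q=W[sp];print('spat',np.percentile(q,[2,98],axis=0).mean(0),np.median(q,0))
s=state();print(s['eef_pos'],s['tcp_rot'],s['joints'])
E
```

```text
side [305.03389831 217.45762712] 59 [598.48041186  -4.19373078  28.47950681]
side [318.66666667 220.36842105] 57 [549.22263897  -5.0192726   30.2577951 ]
block ((486.3072814941406, -267.698486328125), (76.9811782836914, 189.99771118164062), 87.7323226928711)
spat [ 539.46981742 -269.94522752  208.30868937] [ 536.96604701 -263.38007661  222.59093375]
scene [320.796875 224.484375] 64 [553.28493501 -10.34213502  29.66310061]
scene [331.12121212 228.45454545] 33 [602.09533154 -10.57697899  36.99748707]
block ((489.42779541015625, -267.3700256347656), (73.72372436523438, 194.89501953125), 87.46548461914062)
spat [ 544.73909518 -272.21198194  207.01437786] [ 550.03971257 -273.95202747  215.68810942]
[602.60706119 -10.24418866 295.58202822] [-3.13987391  0.00777555 -3.03445706] [-1.26618124e-01  3.86988524e-01  1.51037056e+00  1.36610095e-04
  1.23627137e+00 -1.80458770e+00]
```

Both carrots are in the pan, at (551,-8) and (600,-8). Block axis is at about -2.5°, so I'll close the fingers along block x (yaw 1.528). The tool can only yaw, so I'll slant the spatula by levering it in the pads against the fixed block's edge.

```bash
python3 -c "
from h import *
go([542,-270,295],1.528,pos=np.array([601.5,-10.2,294]))"
```

```text
slide [0.0869, -0.252, -0.0012] roll 1.721 dist 0.267
```

>>> {"op": "step_arm", "data": {"increments": [{"slide":[0.017,-0.05,0],"roll":0.17},{"slide":[0.034,-0.1,0],"roll":0.34},{"slide":[0.051,-0.15,0],"roll":0.51},{"slide":[0.068,-0.2,0],"roll":0.68},{"slide":[0.087,-0.252,0],"roll":0.85}], "fingers": 0.5}}

```text
t: 13.15
eef_pos: [541.2, -271.4, 289.8]
tcp_rot: [-3.142, -0.001, 2.393]
ft_force: [0.9, -0.2, -0.8]
opening: 0.502
grip_force: 0.0
```

>>> {"op": "step_arm", "data": {"increments": [{"slide":[0,0,0],"roll":0.18},{"slide":[0,0,0],"roll":0.36},{"slide":[0,0,0],"roll":0.54},{"slide":[0,0,0],"roll":0.72},{"slide":[0,0,0],"roll":0.87}]}}

```text
t: 13.78
eef_pos: [541.6, -269.9, 289.6]
tcp_rot: [-3.14, -0.001, 1.523]
ft_force: [0.3, -0.1, 0.2]
opening: 0.498
grip_force: 0.0
```

```bash
python3 - <<'E'
from h import *
s=state();print(s['eef_pos'],s['tcp_rot'],s['joints'])
r=cam('wrist');save(r,'w4.png');W=cloud(r);hsv=cv2.cvtColor(r['color'],cv2.COLOR_RGB2HSV).astype(int)
H,S=hsv[...,0],hsv[...,1];z=W[...,2]
q=W[((H<6)|(H>174))&(S>150)&(z>222)&(z<236)]
if len(q): print('spat top',len(q),np.percentile(q,[2,98],axis=0),cv2.minAreaRect(q[:,:2].astype(np.float32)))
E
```

```text
[ 541.64794662 -269.85812091  289.62750238] [-3.14046638e+00 -7.67391313e-04  1.52326043e+00] [-5.71380853e-01  3.99006834e-01  1.50701361e+00  1.07015858e-04
  1.23693132e+00 -5.23880527e-01]
spat top 701 [[ 531.26599739 -280.89084671  224.071875  ]
 [ 549.95900101 -261.77728329  230.96889296]] ((540.3301391601562, -271.6028137207031), (20.394765853881836, 19.554885864257812), 87.61833953857422)
```

View pics/w4.png

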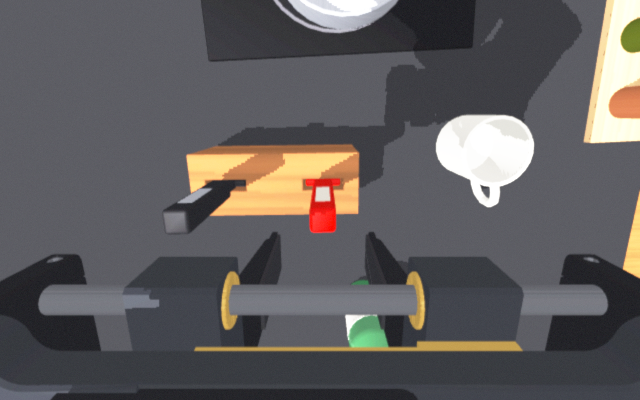

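Wrist view: the red handle top at (322,218) is centred between the fingers, and the black turner at (200,205) is clear. I descend and grip.

>>> {"op": "step_arm", "data": {"increments": [{"slide":[-0.002,-0.001,0.03],"roll":0},{"slide":[-0.002,-0.001,0.06],"roll":0},{"slide":[-0.002,-0.001,0.09],"roll":0},{"slide":[-0.002,-0.001,0.11],"roll":0},{"slide":[-0.002,-0.001,0.118],"roll":0}]}}

```text
t: 14.45
eef_pos: [540.3, -271.6, 171.0]
tcp_rot: [-3.14, -0.001, 1.531]
ft_force: [0.5, -0.6, 0.3]
opening: 0.498
grip_force: 0.0
```

>>> {"op": "step_arm", "data": {"increments": [{"slide":[0,0,0],"roll":0},{"slide":[0,0,0],"roll":0},{"slide":[0,0,0],"roll":0},{"slide":[0,0,0],"roll":0},{"slide":[0,0,0],"roll":0}], "fingers": 0.0}}

```text
t: 15.08
eef_pos: [541.1, -272.0, 173.2]
tcp_rot: [3.141, 0.0, 1.529]
ft_force: [-0.7, -0.7, 5.3]
opening: 0.208
grip_force: 30.0
```

>>> {"op": "step_arm", "data": {"increments": [{"slide":[0,0,-0.025],"roll":0},{"slide":[0,0,-0.055],"roll":0},{"slide":[0,0,-0.085],"roll":0},{"slide":[0,0,-0.11],"roll":0},{"slide":[0,0,-0.12],"roll":0}]}}

```text
t: 15.7
eef_pos: [541.0, -272.0, 293.7]
tcp_rot: [3.14, 0.001, 1.529]
ft_force: [0.3, 0.1, -1.6]
opening: 0.208
grip_force: 30.0
```

>>> {"op": "step_arm", "data": {"increments": [{"slide":[0,0,0],"roll":0},{"slide":[0,0,0],"roll":0},{"slide":[0,0,0],"roll":0}]}}

```text
t: 16.08
eef_pos: [540.7, -271.8, 291.6]
tcp_rot: [-3.14, -0.001, 1.529]
ft_force: [-0.3, -0.6, -1.0]
opening: 0.207
grip_force: 30.0
```

```bash
cat >> h.py <<'E'
def spat(n,r=None):
    r=cam(n) if r is None else r
    W=cloud(r);hsv=cv2.cvtColor(r['color'],cv2.COLOR_RGB2HSV).astype(int)
    H,S=hsv[...,0],hsv[...,1];p=state()['eef_pos']
    m=((H<6)|(H>174))&(S>150)&(W[...,2]>30)&(np.linalg.norm(W-p,axis=-1)<260)&(np.abs(W[...,0]-p[0])<60)
    q=W[m];c=q.mean(0);d=np.linalg.svd(q-c)[2][0];d*=np.sign(d[2])
    t=(q-c)@d;print(n,len(q),'axis',np.round(d,3),'tilt deg',round(np.degrees(np.arccos(d[2])),1),'low',np.round(c+d*t.min()),'top',np.round(c+d*t.max()),'len',round(np.ptp(t)))
E
python3 - <<'E'
from h import *
spat('scene');spat('side');s=state();print(s['eef_pos'],s['tcp_rot'],s['opening'])
E
```

```text
scene 363 axis [ 0.019 -0.039  0.999] tilt deg 2.5 low [ 543. -269.   97.] top [ 548. -279.  376.] len 278
side 352 axis [-0.001  0.028  1.   ] tilt deg 1.6 low [ 539. -267.  133.] top [ 539. -261.  356.] len 223
[ 540.80517861 -271.87392479  291.98469156] [-3.14079814e+00 -6.18678890e-04  1.52877300e+00] 0.20453807937725238
```

>>> {"op": "step_arm", "data": {"increments": [{"slide":[0.025,0,0],"roll":0},{"slide":[0.047,0,0.005],"roll":0},{"slide":[0.047,0,0.035],"roll":0},{"slide":[0.047,0,0.065],"roll":0},{"slide":[0.047,0,0.075],"roll":0}]}}

```text
t: 16.8
eef_pos: [542.4, -223.4, 216.1]
tcp_rot: [-3.139, -0.001, 1.53]
ft_force: [-0.3, 0.5, -0.3]
opening: 0.21
grip_force: 30.0
```

>>> {"op": "step_arm", "data": {"increments": [{"slide":[-0.006,0,0],"roll":0},{"slide":[-0.018,0,0.001],"roll":0},{"slide":[-0.03,0,0.002],"roll":0},{"slide":[-0.041,0,0.004],"roll":0}]}}

```text
t: 17.3
eef_pos: [541.3, -266.9, 214.1]
tcp_rot: [3.14, 0.0, 1.528]
ft_force: [0.6, 2.8, 2.0]
opening: 0.21
grip_force: 30.0
```

```bash
python3 - <<'E'
from h import *
spat('scene');spat('side');s=state();print(s['eef_pos'],s['tcp_rot'],s['ft_force'],s['moment'],s['opening'])
E
```

```text
scene 218 axis [-0.022 -0.223  0.975] tilt deg 12.9 low [ 550. -232.   98.] top [ 543. -299.  391.] len 300
side 370 axis [-0.016 -0.171  0.985] tilt deg 9.9 low [ 542. -221.   61.] top [ 539. -258.  274.] len 216
[ 541.06665142 -267.49096916  213.53025082] [3.14116044e+00 6.40506764e-04 1.52756523e+00] [-0.04922525  0.40030262 -0.83775355] [-0.05479281  0.02298121 -0.00684938] 0.20937395404201303
```

The spatula pivots as planned, at about 3 N. I continue.

>>> {"op": "step_arm", "data": {"increments": [{"slide":[-0.011,0,0.004],"roll":0},{"slide":[-0.022,0,0.008],"roll":0},{"slide":[-0.032,0,0.013],"roll":0},{"slide":[-0.042,0,0.019],"roll":0},{"slide":[-0.052,0,0.026],"roll":0}]}}

```text
t: 18.02
eef_pos: [538.9, -318.8, 187.1]
tcp_rot: [3.142, 0.0, 1.529]
ft_force: [0.1, 2.1, 2.1]
opening: 0.206
grip_force: 30.0
```

>>> {"op": "step_arm", "data": {"increments": [{"slide":[-0.009,0,0.007],"roll":0},{"slide":[-0.016,0,0.013],"roll":0},{"slide":[-0.02,0,0.018],"roll":0},{"slide":[-0.02,0,0.018],"roll":0}]}}

```text
t: 18.52
eef_pos: [538.0, -338.0, 169.1]
tcp_rot: [-3.141, -0.0, 1.529]
ft_force: [-0.7, 0.5, -0.4]
opening: 0.208
grip_force: 30.0
```

```bash
python3 - <<'E'
from h import *
spat('scene');r=cam('side');spat('side',r);s=state();print(s['eef_pos'],s['tcp_rot'],s['ft_force'],s['moment'],s['opening'])
p=cv2.resize(r['color'][90:250,250:450],None,fx=4,fy=4)[:600];cv2.imwrite('pics/s5.png',p[...,::-1])
E
```

```text
scene 161 axis [-0.091 -0.67   0.737] tilt deg 42.5 low [ 561. -199.   68.] top [ 542. -341.  224.] len 211
side 396 axis [-0.038 -0.632  0.774] tilt deg 39.3 low [ 543. -196.   65.] top [ 535. -331.  231.] len 214
[ 538.08715786 -337.80492033  169.5298907 ] [-3.14142282e+00  7.15131858e-05  1.52903914e+00] [ 0.54807695 -0.2026046  -1.31977685] [-0.02327661  0.02301081  0.00205482] 0.2097754909772244
```

View pics/s5.png

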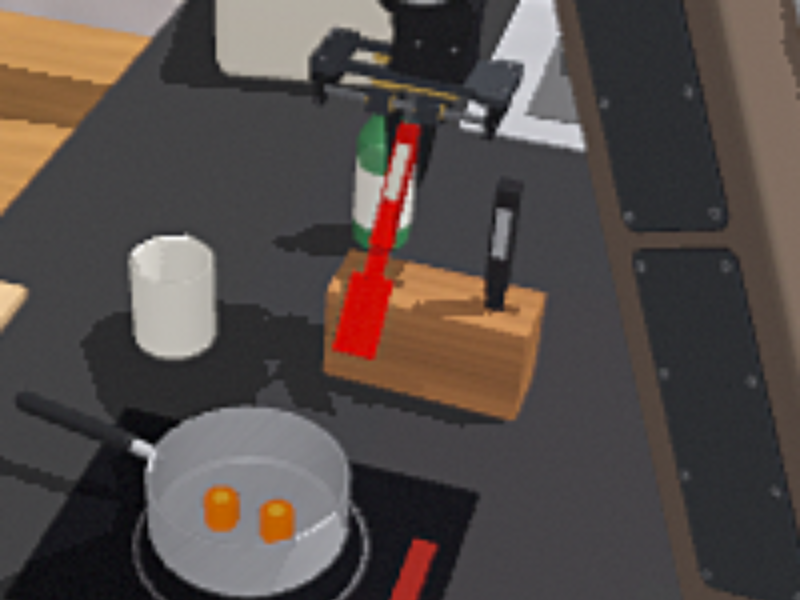

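Side crop: both carrots are in the pan at (222,508) and (277,520). The spatula is slanted about 42° in the pads with its blade end at (355,350), and the turner at (500,250) is untouched. I lift and carry it over the pan.

>>> {"op": "step_arm", "data": {"increments": [{"slide":[0,0,-0.02],"roll":0},{"slide":[0,0,-0.04],"roll":0},{"slide":[0,0,-0.06],"roll":0},{"slide":[0.02,0.002,-0.065],"roll":0},{"slide":[0.045,0.006,-0.065],"roll":0}]}}

```text
t: 19.25
eef_pos: [546.0, -291.5, 234.4]
tcp_rot: [-3.142, -0.0, 1.528]
ft_force: [-0.6, -0.8, 0.0]
opening: 0.208
grip_force: 30.0
```

>>> {"op": "step_arm", "data": {"increments": [{"slide":[0.035,0.006,0],"roll":0},{"slide":[0.07,0.011,0],"roll":0},{"slide":[0.105,0.017,0],"roll":0},{"slide":[0.13,0.02,0],"roll":0},{"slide":[0.142,0.022,0],"roll":0}]}}

```text
t: 19.88
eef_pos: [573.8, -149.5, 234.0]
tcp_rot: [-3.141, -0.001, 1.531]
ft_force: [0.1, -0.1, 0.2]
opening: 0.213
grip_force: 30.0
```

>>> {"op": "step_arm", "data": {"increments": [{"slide":[0,0,0],"roll":0},{"slide":[0,0,0],"roll":0},{"slide":[0,0,0],"roll":0},{"slide":[0,0,0],"roll":0}]}}

```text
t: 20.38
eef_pos: [573.8, -152.8, 234.5]
tcp_rot: [-3.142, -0.0, 1.528]
ft_force: [0.3, 0.3, -0.9]
opening: 0.21
grip_force: 30.0
```

```bash
python3 - <<'E'
from h import *
spat('scene');r=cam('side');spat('side',r);s=state();print(s['eef_pos'],s['tcp_rot'],s['ft_force'],s['qvel'],s['opening'])
p=cv2.resize(r['color'][90:250,250:450],None,fx=4,fy=4)[:600];cv2.imwrite('pics/s6.png',p[...,::-1])
E
```

```text
scene 182 axis [-0.066 -0.651  0.756] tilt deg 40.9 low [593. -17. 131.] top [ 574. -211.  356.] len 298
side 522 axis [-0.039 -0.629  0.777] tilt deg 39.0 low [579. -11. 130.] top [ 571. -146.  297.] len 214
[ 573.86671624 -152.58045413  234.59437417] [ 3.1415808e+00 -5.9268862e-05  1.5282818e+00] [ 0.66131727 -0.14268231 -1.33641823] [ 0.0033511  -0.00199925  0.0021172   0.00038333  0.00048586  0.00105198] 0.21079758605563673
```

View pics/s6.png

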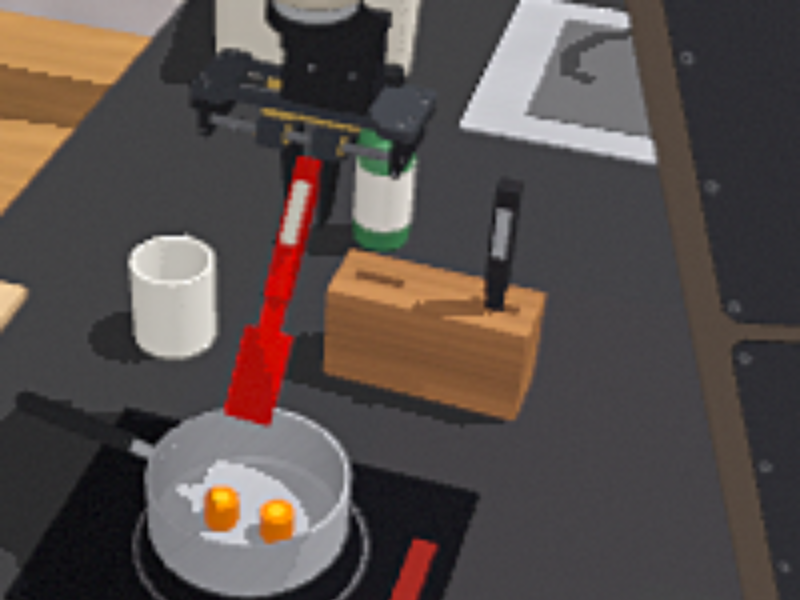

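The spatula is held at about 40° with its tip at (580,-12,130). That is 58 mm above the rim and over the pan's middle, with both carrots in the pan and nothing touched.

```bash
python3 -c "
from h import *
print(env.job_done())"
```

```text
the job is handed in; nothing more can be done
None
```

I handed the job in with both carrot pieces released in the pan and the red spatula held steady at about 40°, handle up, its blade end about 58 mm above the rim over the pan's middle; the hand-in returned no verdict.

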